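Clamp down the lid of a wine filter

TASK

Close the clamp on the small wine filter: with a fingertip push the red clamp bar clockwise (seen from above) over the lid until it stops against the dark pillar, then turn the brass wing nut clockwise with fingertip strokes against its wings, as many as it takes, until it is screwed fully down and will turn no further. Only push: do not pinch the bar or the nut between the fingers, and leave the things standing around the filter where they are. Finish clear of everything.

Things in the scene. Friction and masses are not known exactly. Their poses are not given: they have to be found in the camera images.
- filter: small steel wine filter fixed to the table. Origin on the table top directly below the clamp's threaded stud; x towards the round vessel, z up. Base plate from x -40 to +185 mm, y +-68 mm, top at z = 14 mm. Brass hose barbs at x = +115, z = 34 reach y = +-81 mm. Upright steel stud, diameter 11 mm, at the origin, top at z = 132 mm
- lid_centre (a point): centre of the top of the flat round steel lid (diameter 124 mm, z = 66 mm), at x = +115 mm in the filter's frame. A black bleed knob, 26 mm across, top at z = 88 mm, stands on the lid 18 mm farther along x
- pillar_top (a point): centre of the top of the dark stop pillar, diameter 20 mm, z = 127 mm, at x = +39, y = -20.5 mm in the filter's frame. It stops the bar; it also leaves no room for a finger to follow a wing all the way round the stud, so a stroke ends before it and the next is begun on the other wing
- clamp_bar (a joint): angle (rad) of the red clamp bar about the stud: 0 = closed, along the filter's +x over the lid and against the pillar (hard stop); positive = open, counter-clockwise from above. The bar reaches 88 mm from the stud axis, is 20 mm wide, underside at z = 67, top at z = 85 mm. Stays where it is left; about 2 N at 60 mm from the axis moves it
- wing_nut (a joint): angle (rad) of the brass wing nut about the stud: 0 = fully down on the bar (hard stop); positive = unscrewed, counter-clockwise from above, up to 9. It rises 0.955 mm a rad and stays where it is left; about 2 N at 25 mm from the axis turns it. Wing 1 points to this angle in the filter's frame (at 0 along its x), wing 2 opposite
- nut_mid (a point): point on the stud axis at mid height of the wings; at z = 108 mm when fully down, higher when loose. Hub radius 14 mm, the wings are upright flat ears 7 mm thick, from the hub out to 31 mm from the axis, from 13 mm below to 13 mm above this point
- cork_4: cork standing upright, 24 x 24 x 44 mm, loose, beside the filter; origin at the centre of its underside
- pourer: metal pourer with cork foot standing upright, 28 x 28 x 61 mm, loose, beside the filter; origin at the centre of its underside
- tastevin: shallow silver tasting cup with a ring handle, 82 x 103 x 28 mm, loose; origin at the centre of its underside
- foil_cutter: black foil cutter, 47 x 46 x 20 mm, loose; origin at the centre of its underside
- waiters_friend: red folding corkscrew lying flat, 115 x 33 x 13 mm, loose; origin at the centre of its underside
- cork_3: cork lying down, 44 x 24 x 24 mm, loose; origin at the centre of its underside
- champagne_cork: champagne cork standing, 32 x 32 x 49 mm, loose; origin at the centre of its underside

How it is judged (in metres and radians):
On the way, in this order (a step that is already met when the one before it is completed fails the run):
1. the clamp bar is pushed against the stop pillar, while the nut is still loose (value of joint clamp_bar below 0.08 rad and value of joint wing_nut above 2 rad), for 0.2 s.
2. the wing nut is screwed fully down with the bar closed (value of joint wing_nut below 0.3 rad and value of joint clamp_bar below 0.1 rad), for 0.2 s.
At the end, for the whole second after the job is handed in: the clamp bar is within 0.1 rad of its stop and the wing nut within 0.3 rad of fully down; the seven loose things are at rest within 20 mm of where they stood (all of step 2 and distance of each of cork_4, pourer, tastevin, foil_cutter, waiters_friend, cork_3, champagne_cork from where it was at the start of the episode below 0.02 m and linear speed of each of cork_4, pourer, tastevin, foil_cutter, waiters_friend, cork_3, champagne_cork below 0.02 m/s); the robot touches nothing.
It fails at once if the wing nut is pinched: fingers press (over 2 N) on both wings, or on both faces of a wing, at once ((contact force between the fingers and wing_nut_c0 above 2 N and contact force between the fingers and wing_nut_c1 above 2 N) or (contact force between the fingers and wing_nut_c0 above 2 N and contact force between the fingers and wing_nut_c2 above 2 N) or (contact force between the fingers and wing_nut_c0 above 2 N and contact force between the fingers and wing_nut_c3 above 2 N) or (contact force between the fingers and wing_nut_c1 above 2 N and contact force between the fingers and wing_nut_c2 above 2 N) or (contact force between the fingers and wing_nut_c1 above 2 N and contact force between the fingers and wing_nut_c3 above 2 N) or (contact force between the fingers and wing_nut_c2 above 2 N and contact force between the fingers and wing_nut_c3 above 2 N)).
It fails at once if the clamp bar is pinched: fingers press (over 2 N) on both its sides at once (contact force between the fingers and clamp_bar_c0 above 2 N and contact force between the fingers and clamp_bar_c1 above 2 N).
It fails at once if a loose bystander is moved by more than 20 mm or lifted (distance of any of cork_4, pourer, tastevin, foil_cutter, waiters_friend, cork_3, champagne_cork from where it was at the start of the episode above 0.02 m).
It also fails if it takes over 58 s, if anything falls off the work surface, if the arm or the gripper's body presses on something with over 40 N, if the wrist force passes 120 N, or if a joint passes its speed limit or range.

ROBOT

A 6-joint arm with a two-finger parallel gripper is mounted at the origin on a cart in front of the work surface, level with it; the furniture and walls round the work are solid. World frame = base frame: x ahead of the robot, y to its left, z up, the work surface at z = 0. Lengths are in mm, angles in rad, forces in N, time in s.
With the tool pointing down it reaches from about 375 to 925 mm from the base axis. Payload 5.7 kg.
Tool frame: the origin (TCP) lies midway between the tips of the shut fingers; the grasp point (between the pads) lies 19 mm behind it; z points along the fingers, y is the line along which they close (so a half turn about z gives the same grasp; the last joint's range is limited). The gripper opens to 85 mm and grips with 20 to 120 N. Pads are 22 mm wide; open, the fingers measure 114 mm over their backs; the gripper's body (76 mm by 85 mm) begins 54 mm behind the grasp point. The pads swing forward as they close: fully open they stand 13 mm farther back than shut.
Start: joints at [-1.367, 0.359, 1.51, -0, 1.272, -0.115], TCP at [188.041, -569.74, 231.267] pointing down, gripper open.
Joint ranges: [-2.97, 2.97], [-1.01, 2.36], [0.21, 2.38], [-0.96, 4.11], [0.2, 2.71], [-2.98, 2.98]. Speed limits (rad/s): [2.39, 2.39, 3.14, 3.14, 3.14, 3.14].

INTERFACE

Orientations are given as [roll, pitch, yaw] about the fixed x, y, z axes, in that order (R = Rz(yaw) Ry(pitch) Rx(roll)).
In Python, from station import env gives the robot as it stands.
- The arm moves only by the tool servo_tool, never from a script. Its argument "moves" is a list of rows, each a list of 7 numbers: the shift along the tool's x, y, z each as a share of 400 mm, from -1 to 1, then the turn, a rotation vector about the tool's x, y, z each as a share of 180 degrees, from -1 to 1, then the finger opening in mm, from 0 to 85.4. In form: [[tx, ty, tz, rx, ry, rz, claw], ...]. A call has 1 to 20 rows; each row is the pose to reach, as a shift and turn from the pose commanded when the call began, along the tool's axes at that moment, turning the shorter way round; what a row does not reach only later rows make up. A row lasts 1/8 s, in which the tool goes at most 62.5 mm and 10.7 degrees, less where a joint would pass 70% of its speed; a pose out of reach is approached as far as the arm can. A call with a number of a shift or a turn outside -1 to 1 is refused whole. A call with a gripper value outside its range is refused whole. The fingers move at their own pace and stop on an object; "grip_force" is the grip in N (left out, the last holds). Time passes only in rows, so rows that repeat a pose let the fingers close. It gives the time, the measured TCP pose, the force, the opening and the grip force at its end, in the units of the state.
- env.read_state(): the state, without advancing time (a new reading comes with each control period).
- env.grab_frame(name): name is "scene" or "top" or "wrist"; returns (picture, depth): 420x560x3 uint8, red, green, blue; 420x560 float32, mm along the optical axis (not along the pixel's ray), 0 where there is no reading.
- env.get_calibration(name): a dict with "intrinsics" (3x3 intrinsics, pixels), "cam_to_world" (4x4, takes a point from camera to world coordinates); the wrist camera has in their place "T_tool_cam" (4x4, takes a point from camera to tool coordinates, whose origin is the TCP and whose axes are the flange's). Camera axes: x right, y down, z forward; pixel columns grow to the right and rows downward; lengths in mm; the calibration is good to about 2 mm. A picture is of the moment at which its call begins: read the wrist's pose just before it. get_calibration takes no time and is no camera call.
- env.finish_job(): hands the job in; it is judged then, once.
Trained networks look in the newest picture that a camera, given by its name, has taken for a name from the list of things; names that differ only in an ending like _2 or _b are one class to them, and where a whole thing is asked for, a point or a joint stands for the part that bears it (a point fixed in the world has none). Each returns a list of dicts, best first, with "score" (0 to 1); they miss things now and then, are a little off and sometimes report something else, mostly with a low value. They report only what shows in the picture. A call takes as long as a camera call.
- env.find_in(camera, label): "location" ([x, y, z] in mm, in world coordinates, good to about 4 mm: the middle of the surface that is visible of it).
- env.place_of(camera, label): "location" ([x, y, z] in mm, in world coordinates, good to about 4 mm: a listed point, or the origin of a listed thing).
The state is a dict: "clock": time; "joint_pos": joint angles; "qvel": joint speeds; "joint_torque": joint torques, N m; "tool_pos": TCP position; "tool_rot": TCP orientation; "force": force on the tool from outside, world axes, zero at the start; "ft_torque": the same for the moment, N m; "opening": finger opening in mm; "grip_force": force on a finger pad.
Only numpy, scipy, OpenCV 4.12 (cv2) and the standard library are available. Lean on these libraries where they do the work, as an engineer would, in place of code of your own. Each camera call takes 0.05 s, during which the arm holds its last target. There are 200 camera calls.

## Working session

There is one attempt and no reset: what is moved stays moved. The work goes in short steps, Python scripts to look and compute and a tool call to move; the robot and the scene stay as the last step left them, time stands still between calls to the robot, and variables do not carry over. Pictures are saved under pics/ and viewed, at most 10 in all, crops included, and the job is handed in when it is done.

Besides the shell and the picture viewer there is one more tool, called by a JSON object that holds its "name" and its "arguments". servo_tool: Moves the arm, as the interface text tells. Shift numbers are shares of 400 mm and turn numbers shares of 180 degrees, none past 1 either way. Its arguments: {"type":"object","properties":{"moves":{"type":"array"},"grip_force":{"type":"number"}},"required":["moves"]}

```bash
mkdir -p pics; python3 - <<'E'
from station import env
import cv2,numpy as np
for c in ("top","scene"):
    p,d=env.grab_frame(c); cv2.imwrite(f"pics/{c}0.png",p[:,:,::-1])
    for n in ("filter","lid_centre","pillar_top","nut_mid","clamp_bar","wing_nut","cork_4","pourer","tastevin","foil_cutter","waiters_friend","cork_3","champagne_cork"):
        try:
            r=env.place_of(c,n) if n not in("clamp_bar","wing_nut") else env.find_in(c,n)
            print(c,n,[(np.round(q["location"]).tolist(),round(q["score"],2)) for q in r[:2]])
        except Exception as e: print(n,e)
s=env.read_state();print(s)
E
```

```text
top filter [([484.0, -13.0, 2.0], 0.65), ([540.0, 90.0, 66.0], 0.29)]
top lid_centre [([542.0, 87.0, 67.0], 0.85)]
top pillar_top [([522.0, 10.0, 125.0], 0.91)]
top nut_mid [([485.0, -14.0, 114.0], 0.46)]
top clamp_bar [([479.0, 33.0, 83.0], 0.57)]
top wing_nut []
top cork_4 [([514.0, -465.0, 2.0], 0.58), ([577.0, -50.0, 2.0], 0.5)]
top pourer [([629.0, -4.0, -1.0], 0.62)]
top tastevin [([380.0, -268.0, -2.0], 0.67)]
top foil_cutter [([402.0, 130.0, 5.0], 0.48)]
top waiters_friend [([439.0, -485.0, -5.0], 0.57), ([380.0, -266.0, -1.0], 0.33)]
top cork_3 [([514.0, -465.0, 2.0], 0.58), ([577.0, -50.0, 2.0], 0.5)]
top champagne_cork [([513.0, -373.0, -2.0], 0.46)]
scene filter [([488.0, -16.0, -2.0], 0.79), ([629.0, 1.0, -2.0], 0.73)]
scene lid_centre [([541.0, 88.0, 69.0], 0.63)]
scene pillar_top [([519.0, 16.0, 125.0], 0.57)]
scene nut_mid [([520.0, -468.0, -2.0], 0.66), ([483.0, -16.0, 115.0], 0.55)]
scene clamp_bar [([464.0, 17.0, 82.0], 0.85), ([487.0, 28.0, 32.0], 0.57)]
scene wing_nut [([468.0, 17.0, 86.0], 0.67), ([475.0, -17.0, 107.0], 0.44)]
scene cork_4 [([519.0, -469.0, -1.0
[... 340 characters left out ...]
, 2.0], 0.7)]
{'clock': 1.4, 'joint_pos': array([-1.36708571e+00,  3.58772000e-01,  1.51038437e+00, -7.13599427e-06,
        1.27254870e+00, -1.15081954e-01]), 'qvel': array([-0.0003345 ,  0.00064208, -0.001142  ,  0.00078161, -0.00012419,
        0.00045077]), 'joint_torque': array([ 1.24617258e-03, -5.27571523e+01, -2.79046851e+01, -3.79993635e-04,
        1.65861777e-03,  1.40504287e-05]), 'tool_pos': array([ 188.04483867, -569.73052816,  231.28942785]), 'tool_rot': array([-3.14148020e+00, -6.13282058e-06,  3.18794670e-01]), 'force': array([ 0.50902025, -0.50907999,  0.47179435]), 'ft_torque': array([-0.00288911,  0.04506683, -0.01155245]), 'grip_force': 0.0, 'opening': 85.25125679327157}
```

```bash
python3 - <<'E'
from station import env
import cv2,numpy as np
K=env.get_calibration("top");A=K["intrinsics"];T=np.linalg.inv(K["cam_to_world"])
def px(w):
    c=T@np.r_[w,1];u=A@c[:3];return u[:2]/u[2]
im=cv2.imread("pics/top0.png")
print(px([485,-14,115]),px([542,87,67]),px([577,-50,0]))
u,v=px([510,40,80]).astype(int)
u0,v0=max(u-90,0),max(v-67,0);print(u0,v0)
cv2.imwrite("pics/top0c.png",cv2.resize(im[v0:v0+134,u0:u0+180],None,fx=4.4,fy=4.4,interpolation=cv2.INTER_CUBIC))
E
```

```text
[208.56644894 223.24604941] [172.75063621 201.31119642] [229.09826576 192.57953599]
99 146
```

View pics/scene0.png

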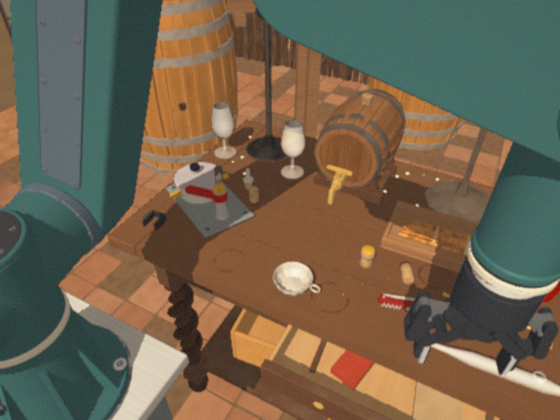

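View pics/top0c.png

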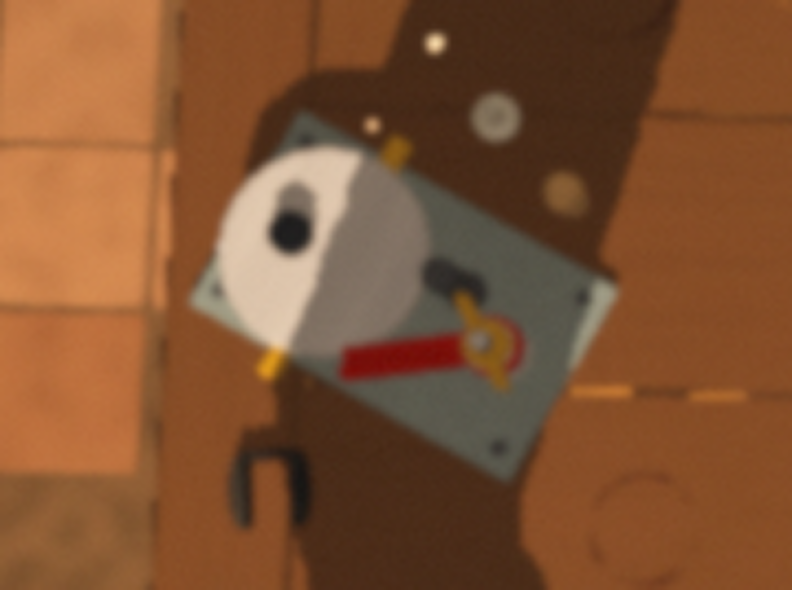

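The top crop shows the stud at about (490,343), the lid centre at about (322,250) and the pillar at about (450,275). The bar points left to (345,362), so it is about 36° open. The wings run from (465,297) to (502,385), about -40° or 140° in the filter frame.

```bash
cat > h.py <<'E'
from station import env
import numpy as np
from scipy.spatial.transform import Rotation as Ro
def rot(yaw): return Ro.from_euler('xyz',[np.pi,0,np.radians(yaw)])
def rows(targets,start=None,claw=0):
    "targets: (x,y,z,yaw deg); prints rows relative to start pose"
    if start is None:
        s=env.read_state(); p=s["tool_pos"]; R=Ro.from_euler('xyz',s["tool_rot"])
    else: p=np.array(start[:3]); R=rot(start[3])
    for t in targets:
        d=R.inv().apply(np.array(t[:3])-p)/400
        w=(R.inv()*rot(t[3])).as_rotvec()/np.pi
        print("["+",".join(f"{v:.3f}".rstrip('0').rstrip('.') for v in np.r_[d,w])+f",{claw}],")
E
python3 -c "
from h import *
rows([(430,-280,270,60)])
rows([(430,40,270,96)],(430,-280,270,60))"
```

```text
[0.801,-0.498,-0.097,-0,-0,-0.232,0],
[0.693,-0.4,-0,0,0,-0.2,0],
```

{"name": "servo_tool", "arguments": {"moves": [[0.8, -0.5, -0.1, 0, 0, -0.23, 0], [0.8, -0.5, -0.1, 0, 0, -0.23, 0], [0.8, -0.5, -0.1, 0, 0, -0.23, 0], [0.8, -0.5, -0.1, 0, 0, -0.23, 0], [0.8, -0.5, -0.1, 0, 0, -0.23, 0], [0.8, -0.5, -0.1, 0, 0, -0.23, 0], [0.8, -0.5, -0.1, 0, 0, -0.23, 0], [0.8, -0.5, -0.1, 0, 0, -0.23, 0]], "grip_force": 60}}

```text
clock: 2.4
tool_pos: [429.2, -279.5, 271.3]
tool_rot: [-3.142, 0.001, 1.043]
force: [0.1, 0.0, -0.6]
opening: -0.2
grip_force: 0.0
```

{"name": "servo_tool", "arguments": {"moves": [[0.69, -0.4, 0, 0, 0, -0.2, 0], [0.69, -0.4, 0, 0, 0, -0.2, 0], [0.69, -0.4, 0, 0, 0, -0.2, 0], [0.69, -0.4, 0, 0, 0, -0.2, 0], [0.69, -0.4, 0, 0, 0, -0.2, 0], [0.69, -0.4, 0, 0, 0, -0.2, 0], [0.69, -0.4, 0, 0, 0, -0.2, 0], [0.69, -0.4, 0, 0, 0, -0.2, 0]]}}

```text
clock: 3.4
tool_pos: [430.8, 37.5, 271.2]
tool_rot: [-3.141, 0.001, 1.667]
force: [1.6, -0.5, -0.6]
opening: 0.1
grip_force: 0.0
```

```bash
python3 - <<'E'
from h import *
import cv2
s=env.read_state();print(s["clock"],s["tool_pos"],np.degrees(s["tool_rot"]),s["joint_pos"],s["opening"])
p,d=env.grab_frame("wrist");cv2.imwrite("pics/w1.png",p[:,:,::-1]);np.save("w1d.npy",d)
for n in("nut_mid","pillar_top","lid_centre"):
    print(n,[(np.round(q["location"],1),q["score"]) for q in env.place_of("wrist",n)[:2]])
K=env.get_calibration("wrist");print(K)
T=np.eye(4);T[:3,:3]=Ro.from_euler('xyz',s["tool_rot"]).as_matrix();T[:3,3]=s["tool_pos"]
np.savez("w1.npz",M=T@np.array(K["T_tool_cam"]),A=K["intrinsics"])
E
```

```text
3.4 [430.78150164  37.53683201 271.22561992] [-1.79986546e+02  3.43447995e-02  9.55142441e+01] [-7.25527865e-02  7.19359734e-02  1.79040024e+00 -6.58103526e-04
  1.27938727e+00 -1.68605315e-01] 0.059917018233993834
nut_mid [(array([479. , -12.5, 115. ]), 0.8)]
pillar_top [(array([524.1,  10.3, 126.4]), 0.81)]
lid_centre [(array([537.6,  88.9,  67. ]), 0.57)]
{'intrinsics': array([[372.38357744,   0.        , 282.2654167 ],
       [  0.        , 372.38357744, 210.79780694],
       [  0.        ,   0.        ,   1.        ]]), 'T_tool_cam': array([[ 8.05185737e-04, -9.57682902e-01, -2.87824270e-01,
         7.28946731e+01],
       [ 9.99999602e-01,  8.81860099e-04, -1.36739416e-04,
         1.61100734e-02],
       [ 3.84773739e-04, -2.87824045e-01,  9.57683231e-01,
        -1.42045163e+02],
       [ 0.00000000e+00,  0.00000000e+00,  0.00000000e+00,
         1.00000000e+00]])}
```

View pics/w1.png

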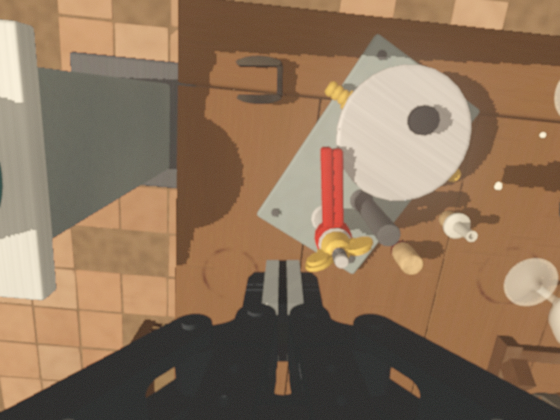

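The wrist view shows the stud top at (342,259), the bar end at (331,150), the wing ends at (316,263) and (358,245), the pillar top at about (388,228), and the shut fingertips at x 265-302.

```bash
python3 - <<'E'
import numpy as np
z=np.load("w1.npz");M,A=z["M"],z["A"];D=np.load("w1d.npy")
def at(u,v,h):
    r=M[:3,:3]@np.linalg.solve(A,[u,v,1]);o=M[:3,3];return o+r*(h-o[2])/r[2]
def dep(u,v):
    return (M@np.r_[np.linalg.solve(A,[u,v,1])*D[v,u],1])[:3]
s=at(342,259,132);print("stud",s,dep(342,259))
b=at(331,150,85);print("bar",b,dep(331,153))
print("lid",at(404,133,66),dep(404,150),"pillar",at(388,228,127),dep(388,228))
for u,v in((316,263),(358,245)):print("wing",dep(u,v),at(u,v,126),np.degrees(np.arctan2(*(at(u,v,126)-s)[1::-1])))
print("bar ang",np.degrees(np.arctan2(*(b-s)[1::-1])))
for u in range(240,330,6):print(u,np.round(D[266,u]),np.round(D[285,u]),np.round(D[310,u]),end="; ")
E
```

```text
stud [484.64293867 -10.49718931 132.        ] [484.76734757 -10.74402458 131.42479063]
bar [470.35054098  71.36315095  85.        ] [470.70486801  68.75803112  84.99127725]
lid [537.50668985  90.97080972  66.        ] [541.15148017  75.48118561  63.9499606 ] pillar [519.06416312  18.16277773 127.        ] [518.97625341  18.24771048 127.26417971]
wing [465.35242722 -20.86840371 121.43619408] [464.70279877 -18.81866093 126.        ] -157.34811833462902
wing [499.37315239  -2.34190313 118.01215635] [497.32879838   0.70278281 126.        ] 41.44033652387415
bar ang 99.90372297749381
240 453.0 460.0 113.0; 246 453.0 139.0 113.0; 252 453.0 138.0 109.0; 258 454.0 138.0 111.0; 264 453.0 130.0 110.0; 270 144.0 129.0 112.0; 276 144.0 129.0 121.0; 282 145.0 130.0 119.0; 288 145.0 130.0 120.0; 294 145.0 128.0 114.0; 300 473.0 129.0 112.0; 306 323.0 139.0 109.0; 312 319.0 139.0 111.0; 318 316.0 139.0 112.0; 324 315.0 460.0 112.0;
```

```bash
cat >> h.py <<'E'
S=np.array([485,-12.])
def arc(w,r,off,z):
    a=np.radians(w);e=np.array([np.cos(a),np.sin(a)]);n=np.array([-e[1],e[0]])
    return (*(S+r*e+off*n),z,w)
E
python3 -c "
from h import *
print(arc(112,68,20,75))
rows([arc(112,68,20,z) for z in(200,75)])
print()
rows([arc(w,68,20,75) for w in range(107,60,-5)],arc(112,68,20,75))"
```

```text
(np.float64(440.98307455638223), np.float64(43.55637024222331), 75, 112)
[0.011,0.027,0.178,-0,0,-0.091,0],
[0.011,0.027,0.491,-0,0,-0.091,0],

[0.004,0.015,0,0,-0,0.028,0],
[0.006,0.03,0,0,-0,0.056,0],
[0.007,0.046,0,0,-0,0.083,0],
[0.007,0.061,0,-0,-0,0.111,0],
[0.005,0.077,0,0,-0,0.139,0],
[0.002,0.092,0,-0,-0,0.167,0],
[-0.002,0.107,0,0,-0,0.194,0],
[-0.008,0.121,0,0,-0,0.222,0],
[-0.014,0.135,0,0,-0,0.25,0],
[-0.022,0.148,0,0,-0,0.278,0],
```

{"name": "servo_tool", "arguments": {"moves": [[0.011, 0.027, 0.178, 0, 0, -0.091, 0], [0.011, 0.027, 0.178, 0, 0, -0.091, 0], [0.011, 0.027, 0.49, 0, 0, -0.091, 0], [0.011, 0.027, 0.49, 0, 0, -0.091, 0], [0.011, 0.027, 0.49, 0, 0, -0.091, 0], [0.011, 0.027, 0.49, 0, 0, -0.091, 0]]}}

```text
clock: 4.35
tool_pos: [441.9, 44.6, 76.7]
tool_rot: [3.14, 0.0, 1.955]
force: [1.0, 1.0, 1.5]
opening: 0.4
grip_force: 0.0
```

{"name": "servo_tool", "arguments": {"moves": [[0.004, 0.015, 0, 0, 0, 0.028, 0], [0.006, 0.03, 0, 0, 0, 0.056, 0], [0.007, 0.046, 0, 0, 0, 0.083, 0], [0.007, 0.061, 0, 0, 0, 0.111, 0], [0.005, 0.077, 0, 0, 0, 0.139, 0], [0.002, 0.092, 0, 0, 0, 0.167, 0], [-0.002, 0.107, 0, 0, 0, 0.194, 0], [-0.008, 0.121, 0, 0, 0, 0.222, 0], [-0.014, 0.135, 0, 0, 0, 0.25, 0]]}}

```text
clock: 5.48
tool_pos: [494.7, 59.9, 78.9]
tool_rot: [3.137, -0.002, 1.167]
force: [-1.2, -0.5, -0.6]
opening: -0.4
grip_force: 0.7
```

{"name": "servo_tool", "arguments": {"moves": [[-0.006, 0.009, 0, 0, 0, 0.017, 0], [-0.012, 0.018, 0.005, 0, 0, 0.033, 0], [-0.012, 0.018, 0.005, 0, 0, 0.033, 0]]}}

```text
clock: 5.85
tool_pos: [501.4, 54.2, 78.3]
tool_rot: [3.135, -0.007, 1.065]
force: [-0.1, 8.8, 9.5]
opening: 0.7
grip_force: 8.1
```

{"name": "servo_tool", "arguments": {"moves": [[0, 0.008, 0, 0, 0, 0, 0], [0, 0.008, 0, 0, 0, 0, 0]]}}

```text
clock: 6.1
tool_pos: [501.7, 54.0, 78.2]
tool_rot: [3.14, -0.006, 1.065]
force: [-5.5, 14.9, 16.6]
opening: -0.1
grip_force: 12.3
```

{"name": "servo_tool", "arguments": {"moves": [[0, -0.03, 0, 0, 0, 0, 0], [0, -0.03, -0.3, 0, 0, 0, 0], [0, -0.03, -0.3, 0, 0, 0, 0], [-0.2, -0.03, -0.4, 0, 0, 0, 0], [-0.2, -0.03, -0.4, 0, 0, 0, 0], [-0.2, -0.03, -0.4, 0, 0, 0, 0]]}}

```text
clock: 6.85
tool_pos: [452.6, -14.3, 237.9]
tool_rot: [3.133, -0.003, 1.064]
force: [0.9, -0.3, -0.0]
opening: 0.3
grip_force: 0.0
```

```bash
python3 - <<'E'
from h import *
import cv2
s=env.read_state();print(s["clock"],s["tool_pos"],np.degrees(s["tool_rot"]),s["force"])
p,d=env.grab_frame("wrist");cv2.imwrite("pics/w2.png",p[:,:,::-1]);np.save("w2d.npy",d)
for n in("nut_mid","pillar_top","lid_centre"):
    print(n,[(np.round(q["location"],1),q["score"]) for q in env.place_of("wrist",n)[:2]])
K=env.get_calibration("wrist")
T=np.eye(4);T[:3,:3]=Ro.from_euler('xyz',s["tool_rot"]).as_matrix();T[:3,3]=s["tool_pos"]
np.savez("w2.npz",M=T@np.array(K["T_tool_cam"]),A=K["intrinsics"])
E
```

```text
6.85 [452.60813305 -14.31935012 237.91317386] [ 1.79533381e+02 -1.53403442e-01  6.09688524e+01] [ 0.90189017 -0.29309931 -0.03490931]
nut_mid [(array([485.9, -13.4, 115.3]), 0.58)]
pillar_top [(array([525.3,   9. , 128.1]), 0.8)]
lid_centre [(array([540.3,  89. ,  67.1]), 0.67)]
```

View pics/w2.png

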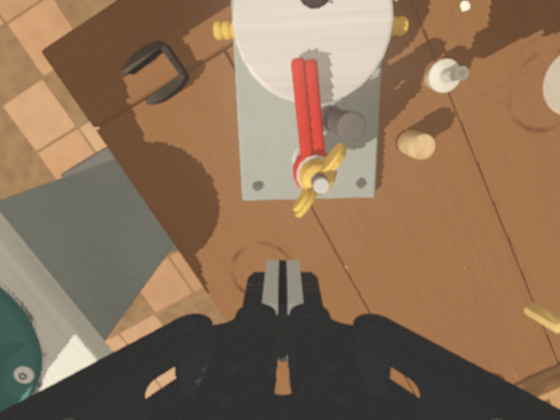

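The bar end is at (306,62), the stud top at (320,183), and the pillar top at (348,122) still looks to be a gap away from the bar.

```bash
python3 - <<'E'
import numpy as np
z=np.load("w2.npz");M,A=z["M"],z["A"];D=np.load("w2d.npy")
def at(u,v,h):
    r=M[:3,:3]@np.linalg.solve(A,[u,v,1]);o=M[:3,3];return o+r*(h-o[2])/r[2]
ang=lambda a,b:np.degrees(np.arctan2(*(b-a)[1::-1]))
s=at(320,183,132);print("stud",s)
b=at(306,62,85);b1=at(311,140,85);print("bar",b,ang(s,b),ang(b1,b))
print("pillar",at(348,119,127));
for p in((244,199),(374,197)):print("plate corner",at(*p,14))
print("plate yaw",ang(at(244,199,14),at(374,197,14))+90, ang(at(374,197,14),at(378,90,14)))
print("wing",ang(at(299,210,124),at(340,150,124)),at(299,210,124),at(340,150,124))
for u in range(285,380,6):print(u,np.round([(M@np.r_[np.linalg.solve(A,[u,v,1])*D[v,u],1])[2] for v in (100,150,165)]),end="; ")
E
```

```text
stud [484.92816937 -11.23267736 132.        ]
bar [517.41604408  63.45186089  85.        ] 66.49089489593456 65.98552092923194
pillar [520.94473775  16.94891155 127.        ]
plate corner [408.79256014 -17.34983479  14.        ]
plate corner [525.26813942 -79.78316929  14.        ]
plate yaw 61.80776535568711 62.97093699778513
wing 28.244954365277604 [462.59683749 -23.43974065 124.        ] [507.44951898   0.65538446 124.        ]
285 [14. 12. 14.]; 291 [63. 14. 14.]; 297 [83. 15. 83.]; 303 [85. 84. 99.]; 309 [ 81.  84. 105.]; 315 [ 82.  80. 111.]; 321 [ 64.  81. 110.]; 327 [ 64.  12. 122.]; 333 [ 62. 108. 124.]; 339 [ 14. 122. 122.]; 345 [ 14. 115.  13.]; 351 [13. 12. 14.]; 357 [14. 13. 14.]; 363 [13. 14. 13.]; 369 [13. 13. 13.]; 375 [13. 13. 13.];
```

```bash
python3 -c "
from h import *
print(arc(80,81,20,77))
rows([arc(80,81,20,z) for z in(200,77)])
print()
rows([arc(w,81,17,77) for w in (76,72,68,65,62)],arc(80,81,20,77))"
```

```text
(np.float64(479.3693473307772), np.float64(71.24239154732746), 77, 80)
[0.216,-0.041,0.085,0,-0,-0.105,0],
[0.216,-0.041,0.393,0,-0,-0.105,0],

[0.002,0.022,0,0,-0,0.022,0],
[0.004,0.036,0,0,-0,0.044,0],
[0.004,0.051,0,0,-0,0.067,0],
[0.004,0.061,0,-0,-0,0.083,0],
[0.003,0.072,0,-0,-0,0.1,0],
```

{"name": "servo_tool", "arguments": {"moves": [[0.216, -0.041, 0.08, 0, 0, -0.105, 0], [0.216, -0.041, 0.08, 0, 0, -0.105, 0], [0.216, -0.041, 0.08, 0, 0, -0.105, 0], [0.216, -0.041, 0.393, 0, 0, -0.105, 0], [0.216, -0.041, 0.393, 0, 0, -0.105, 0], [0.216, -0.041, 0.393, 0, 0, -0.105, 0], [0.216, -0.041, 0.393, 0, 0, -0.105, 0]]}}

```text
clock: 7.92
tool_pos: [479.8, 70.4, 77.5]
tool_rot: [3.141, -0.0, 1.396]
force: [0.7, 0.2, -0.3]
opening: -0.3
grip_force: 0.0
```

{"name": "servo_tool", "arguments": {"moves": [[0.002, 0.022, 0, 0, 0, 0.022, 0], [0.004, 0.036, 0, 0, 0, 0.044, 0], [0.004, 0.051, 0, 0, 0, 0.067, 0], [0.004, 0.061, 0, 0, 0, 0.083, 0], [0.003, 0.072, 0, 0, 0, 0.1, 0], [0.003, 0.072, 0, 0, 0, 0.1, 0]]}}

```text
clock: 8.68
tool_pos: [508.2, 67.0, 79.3]
tool_rot: [3.139, -0.002, 1.081]
force: [-4.0, 1.6, 3.1]
opening: -0.2
grip_force: 2.0
```

{"name": "servo_tool", "arguments": {"moves": [[0, 0.008, 0, 0, 0, 0, 0], [0, 0.008, 0, 0, 0, 0, 0]]}}

```text
clock: 8.93
tool_pos: [508.3, 66.5, 78.5]
tool_rot: [-3.139, -0.001, 1.082]
force: [-8.8, 7.1, 10.1]
opening: 0.1
grip_force: 7.9
```

{"name": "servo_tool", "arguments": {"moves": [[0, 0.01, -0.005, 0, 0, 0, 0], [0, 0.01, -0.005, 0, 0, 0, 0], [0, 0.01, -0.005, 0, 0, 0, 0]]}}

```text
clock: 9.3
tool_pos: [508.3, 66.3, 78.7]
tool_rot: [-3.132, -0.0, 1.081]
force: [-10.9, 14.4, -0.2]
opening: -0.2
grip_force: 8.3
```

{"name": "servo_tool", "arguments": {"moves": [[0, -0.04, 0, 0, 0, 0, 0], [0, -0.04, 0, 0, 0, 0, 0], [0, -0.04, -0.3, 0, 0, 0, 0], [0, -0.04, -0.3, 0, 0, 0, 0], [-0.22, -0.03, -0.4, 0, 0, 0, 0], [-0.22, -0.03, -0.4, 0, 0, 0, 0], [-0.22, -0.03, -0.4, 0, 0, 0, 0]]}}

```text
clock: 10.18
tool_pos: [463.2, -10.9, 240.7]
tool_rot: [3.136, -0.001, 1.079]
force: [0.3, -0.1, -0.1]
opening: -0.0
grip_force: 0.0
```

```bash
cat >>h.py <<'E'
def look(k):
    import cv2
    s=env.read_state();print(s["clock"],s["tool_pos"],np.degrees(s["tool_rot"]),s["force"])
    p,d=env.grab_frame("wrist");cv2.imwrite(f"pics/w{k}.png",p[:,:,::-1])
    K=env.get_calibration("wrist")
    T=np.eye(4);T[:3,:3]=Ro.from_euler('xyz',s["tool_rot"]).as_matrix();T[:3,3]=s["tool_pos"]
    np.savez(f"w{k}.npz",M=T@np.array(K["T_tool_cam"]),A=K["intrinsics"],D=d)
    M=T@np.array(K["T_tool_cam"]);A=K["intrinsics"]
    v,u=np.mgrid[:420,:560];P=np.stack([(u-A[0,2])/A[0,0]*d,(v-A[1,2])/A[1,1]*d,d],-1)@M[:3,:3].T+M[:3,3]
    near=(d>0)&(np.hypot(P[...,0]-S[0],P[...,1]-S[1])<100)
    q=p.astype(int);red=near&(q[...,0]>110)&(q[...,1]<60)&(abs(P[...,2]-83)<4)&(np.hypot(P[...,0]-S[0],P[...,1]-S[1])>30)
    def axis(m):
        X=P[m][:,:2];c=X.mean(0);e=np.linalg.svd(X-c,full_matrices=False)[2][0];return len(X),c,np.degrees(np.arctan2(e[1],e[0]))%180
    print("bar",axis(red),"from stud",np.degrees(np.arctan2(*(P[red][:,:2].mean(0)-S)[::-1])))
    r=np.hypot(P[...,0]-S[0],P[...,1]-S[1])
    ye=near&(r<34)&(r>9)&(P[...,2]>106)&(P[...,2]<130)&(q[...,0]>q[...,2]*1.5)
    print("nut",axis(ye),"top z",np.percentile(P[ye][:,2],[50,90,97]))
    cv2.imwrite(f"pics/w{k}c.png",cv2.resize(p[:280,180:460,::-1],None,fx=2,fy=2,interpolation=cv2.INTER_CUBIC))
E
python3 -c "
from h import *
look(3)"
```

```text
10.175 [463.22352777 -10.89268997 240.73998202] [ 1.79651806e+02 -6.58757698e-02  6.18441308e+01] [ 0.25229976 -0.08368468 -0.09267425]h.py:30: RuntimeWarning: Mean of empty slice.
  X=P[m][:,:2];c=X.mean(0);e=np.linalg.svd(X-c,full_matrices=False)[2][0];return len(X),c,np.degrees(np.arctan2(e[1],e[0]))%180
  ret = um.true_divide(
Traceback (most recent call last):
  File "h.py", line 31, in look
    print("bar",axis(red),"from stud",np.degrees(np.arctan2(*(P[red][:,:2].mean(0)-S)[::-1])))
                ~~~~^^^^^
  File "h.py", line 30, in axis
    X=P[m][:,:2];c=X.mean(0);e=np.linalg.svd(X-c,full_matrices=False)[2][0];return len(X),c,np.degrees(np.arctan2(e[1],e[0]))%180
                               ~~~~~~~~~~~~~~~~~~~~~~~~~~~~~~~~~~~~~~~~~^^^
IndexError: index 0 is out of bounds for axis 0 with size 0
```

```bash
sed -i 's/(q\[...,0\]>110)&(q\[...,1\]<60)/(q[...,0]>2*q[...,1])\&(q[...,0]>2*q[...,2])/' h.py; python3 - <<'E'
from h import *
import cv2
p=cv2.imread("pics/w3.png")[:,:,::-1];z=np.load("w3.npz");d=z["D"]
print(d.shape,d.max(),p[60:180:20,306],d[60:180:20,306])
cv2.imwrite("pics/w3c.png",cv2.resize(p[:280,180:460,::-1],None,fx=2,fy=2,interpolation=cv2.INTER_CUBIC))
look(4)
E
```

```text
(420, 560) 1428.909 [[227 213 197]
 [176  89  80]
 [177  80  70]
 [185  77  63]
 [167  73  61]
 [162  74  61]] [296.2373  283.35178 286.8248  291.74048 297.12244 301.71896]
10.225 [463.14741101  -9.81519999 239.79695722] [ 1.79753081e+02 -8.22339707e-02  6.18729193e+01] [ 0.2420024   0.30642088 -1.18210945]
bar (1650, array([511.65077823,  38.64949336]), np.float64(63.51247871403132)) from stud 62.24752759351766
nut (940, array([485.51542218, -11.42705557]), np.float64(26.57669305117912)) top z [120.21596066 124.75787    125.59316409]
```

View pics/w3c.png

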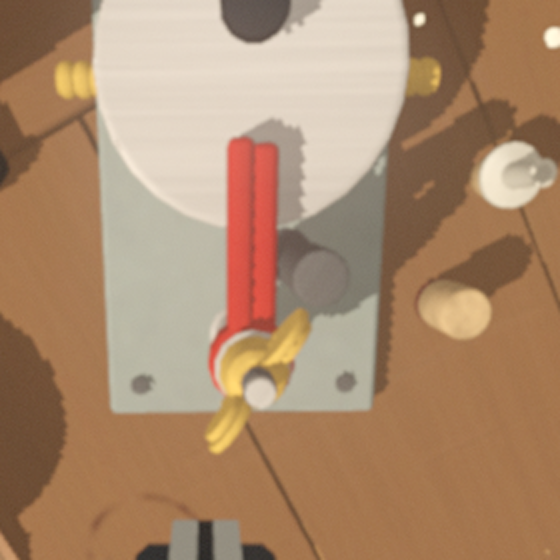

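```bash
python3 -c "
from h import *
rows([(480,-43,200,150)])
rows([arc(235,28,14,200),arc(235,28,14,105)],(480,-43,200,150))
print()
rows([arc(w,28,14,104) for w in range(227,80,-8)],arc(235,28,14,105))"
```

```text
[-0.055,0.077,0.098,0.001,0,-0.489,0],
[-0.001,0.001,0,0,0,-0.472,0],
[-0.001,0.001,0.237,0,0,-0.472,0],

[0.004,0.01,0.003,0,-0,0.044,0],
[0.007,0.021,0.003,-0,-0,0.089,0],
[0.008,0.031,0.003,0,-0,0.133,0],
[0.008,0.042,0.003,-0,-0,0.178,0],
[0.006,0.053,0.003,-0,-0,0.222,0],
[0.003,0.064,0.003,0,-0,0.267,0],
[-0.002,0.073,0.003,0,-0,0.311,0],
[-0.008,0.083,0.003,-0,-0,0.356,0],
[-0.015,0.091,0.003,-0,-0,0.4,0],
[-0.023,0.098,0.003,0,-0,0.444,0],
[-0.033,0.104,0.003,0,-0,0.489,0],
[-0.043,0.108,0.003,0,-0,0.533,0],
[-0.053,0.111,0.003,0,-0,0.578,0],
[-0.064,0.113,0.003,0,-0,0.622,0],
[-0.075,0.113,0.003,0,-0,0.667,0],
[-0.086,0.112,0.003,0,-0,0.711,0],
[-0.096,0.109,0.003,-0,-0,0.756,0],
[-0.106,0.104,0.003,-0,-0,0.8,0],
[-0.115,0.099,0.003,0,-0,0.844,0],
```

{"name": "servo_tool", "arguments": {"moves": [[-0.055, 0.077, 0.098, 0, 0, -0.489, 0], [-0.055, 0.077, 0.098, 0, 0, -0.489, 0], [-0.055, 0.077, 0.098, 0, 0, -0.489, 0], [-0.055, 0.077, 0.098, 0, 0, -0.489, 0], [-0.055, 0.077, 0.098, 0, 0, -0.489, 0], [-0.055, 0.077, 0.098, 0, 0, -0.489, 0], [-0.055, 0.077, 0.098, 0, 0, -0.489, 0], [-0.055, 0.077, 0.098, 0, 0, -0.489, 0], [-0.055, 0.077, 0.098, 0, 0, -0.489, 0]]}}

```text
clock: 11.4
tool_pos: [479.1, -41.8, 198.4]
tool_rot: [3.141, -0.001, 2.62]
force: [-0.1, -0.0, 0.1]
opening: 0.5
grip_force: 0.0
```

{"name": "servo_tool", "arguments": {"moves": [[0, 0, 0, 0, 0, -0.472, 0], [0, 0, 0, 0, 0, -0.472, 0], [0, 0, 0, 0, 0, -0.472, 0], [0, 0, 0, 0, 0, -0.472, 0], [0, 0, 0, 0, 0, -0.472, 0], [0, 0, 0, 0, 0, -0.472, 0], [0, 0, 0, 0, 0, -0.472, 0], [0, 0, 0, 0, 0, -0.472, 0], [0, 0, 0.1, 0, 0, -0.472, 0], [0, 0, 0.238, 0, 0, -0.472, 0], [0, 0, 0.238, 0, 0, -0.472, 0], [0, 0, 0.238, 0, 0, -0.472, 0]]}}

```text
clock: 12.9
tool_pos: [479.5, -42.5, 104.7]
tool_rot: [-3.141, 0.0, -2.183]
force: [0.9, -0.3, -0.7]
opening: -0.3
grip_force: 0.0
```

{"name": "servo_tool", "arguments": {"moves": [[0.004, 0.01, 0.003, 0, 0, 0.044, 0], [0.007, 0.021, 0.003, 0, 0, 0.089, 0], [0.008, 0.031, 0.003, 0, 0, 0.133, 0], [0.008, 0.042, 0.003, 0, 0, 0.178, 0], [0.006, 0.053, 0.003, 0, 0, 0.222, 0], [0.003, 0.064, 0.003, 0, 0, 0.267, 0]]}}

```text
clock: 13.65
tool_pos: [459.5, -29.7, 105.1]
tool_rot: [-3.139, 0.005, -3.026]
force: [0.9, -1.5, -1.2]
opening: 0.2
grip_force: 1.1
```

```bash
python3 -c "
from h import *
print(arc(187,28,14,104),env.read_state()['force'])
rows([arc(w,28,14,103) for w in range(179,54,-8)],arc(187,28,14,104))"
```

```text
(np.float64(458.914878561715), np.float64(-29.307987738322634), 104, 187) [ 0.92963588 -1.52825895 -1.1701313 ]
[0.004,0.01,0.003,0,-0,0.044,0],
[0.007,0.021,0.003,0,-0,0.089,0],
[0.008,0.031,0.003,0,-0,0.133,0],
[0.008,0.042,0.003,0,-0,0.178,0],
[0.006,0.053,0.003,0,-0,0.222,0],
[0.003,0.064,0.003,0,-0,0.267,0],
[-0.002,0.073,0.003,0,-0,0.311,0],
[-0.008,0.083,0.003,0,-0,0.356,0],
[-0.015,0.091,0.003,0,-0,0.4,0],
[-0.023,0.098,0.003,0,-0,0.444,0],
[-0.033,0.104,0.003,0,-0,0.489,0],
[-0.043,0.108,0.003,0,-0,0.533,0],
[-0.053,0.111,0.003,0,-0,0.578,0],
[-0.064,0.113,0.003,0,-0,0.622,0],
[-0.075,0.113,0.003,0,-0,0.667,0],
[-0.086,0.112,0.003,0,-0,0.711,0],
```

{"name": "servo_tool", "arguments": {"moves": [[0.004, 0.01, 0.003, 0, 0, 0.044, 0], [0.007, 0.021, 0.003, 0, 0, 0.089, 0], [0.008, 0.031, 0.003, 0, 0, 0.133, 0], [0.008, 0.042, 0.003, 0, 0, 0.178, 0], [0.006, 0.053, 0.003, 0, 0, 0.222, 0], [0.003, 0.064, 0.003, 0, 0, 0.267, 0], [-0.002, 0.073, 0.003, 0, 0, 0.311, 0], [-0.008, 0.083, 0.003, 0, 0, 0.356, 0], [-0.015, 0.091, 0.003, 0, 0, 0.4, 0]]}}

```text
clock: 14.78
tool_pos: [460.0, 7.7, 103.7]
tool_rot: [3.139, 0.002, 2.001]
force: [-1.1, -3.1, -0.9]
opening: -0.2
grip_force: 1.0
```

{"name": "servo_tool", "arguments": {"moves": [[0.004, 0.01, 0, 0, 0, 0.044, 0], [0.007, 0.021, 0, 0, 0, 0.089, 0], [0.008, 0.031, 0, 0, 0, 0.133, 0], [0.008, 0.042, 0, 0, 0, 0.178, 0], [0.006, 0.053, 0, 0, 0, 0.222, 0], [0.006, 0.053, 0, 0, 0, 0.222, 0]]}}

```text
clock: 15.52
tool_pos: [478.0, 19.2, 103.2]
tool_rot: [3.139, -0.001, 1.309]
force: [-1.0, 0.9, 0.2]
opening: -0.1
grip_force: 0.6
```

{"name": "servo_tool", "arguments": {"moves": [[0.004, 0.01, 0, 0, 0, 0.044, 0], [0.007, 0.021, 0, 0, 0, 0.089, 0], [0.007, 0.021, 0, 0, 0, 0.089, 0]]}}

```text
clock: 15.9
tool_pos: [486.7, 19.7, 102.6]
tool_rot: [3.139, -0.001, 1.032]
force: [-0.9, 0.7, 0.4]
opening: -0.1
grip_force: 0.4
```

{"name": "servo_tool", "arguments": {"moves": [[0, -0.03, 0, 0, 0, 0, 0], [0, -0.03, -0.1, 0, 0, 0, 0], [0, -0.03, -0.2, 0, 0, 0, 0], [-0.12, -0.03, -0.34, 0, 0, 0, 0], [-0.12, -0.03, -0.34, 0, 0, 0, 0], [-0.12, -0.03, -0.34, 0, 0, 0, 0]]}}

```text
clock: 16.65
tool_pos: [450.3, -15.3, 237.7]
tool_rot: [3.14, -0.001, 1.029]
force: [-0.3, 0.1, -1.0]
opening: -0.4
grip_force: 0.0
```

```bash
python3 -c "
from h import *
look(5)"
```

```text
16.65 [450.32529936 -15.3372045  237.69783967] [ 1.79924093e+02 -4.93308965e-02  5.89594178e+01] [-0.31590559  0.13156442 -1.01548159]
bar (1793, array([511.35857458,  38.63001516]), np.float64(63.49566300126372)) from stud 62.49799053429878
nut (827, array([485.47637038, -11.29197773]), np.float64(54.18978429665698)) top z [118.73116293 122.34287061 123.50212349]
```

View pics/w5c.png

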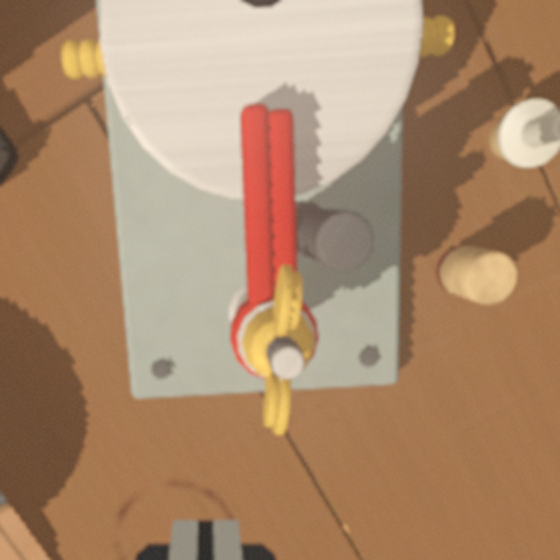

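```bash
python3 -c "
from h import *
g=lambda w,z:(*arc(w,28,14,z)[:3],min(w,244))
rows([(494,-42,200,150)])
rows([g(260,200),g(260,101)],(494,-42,200,150))
print()
rows([g(w,101) for w in range(252,195,-8)],g(260,101))"
```

```text
[-0.001,0.129,0.092,-0,-0,-0.506,0],
[0,-0,-0,0,0,-0.522,0],
[0,-0,0.247,0,0,-0.522,0],

[0.007,0.009,0,0,0,0,0],
[0.012,0.018,0,0,0,0,0],
[0.017,0.028,0,-0,-0,0.044,0],
[0.019,0.039,0,-0,-0,0.089,0],
[0.021,0.049,0,0,-0,0.133,0],
[0.02,0.06,0,-0,-0,0.178,0],
[0.018,0.071,0,-0,-0,0.222,0],
[0.015,0.082,0,0,-0,0.267,0],
```

{"name": "servo_tool", "arguments": {"moves": [[0, 0.13, 0.09, 0, 0, -0.506, 0], [0, 0.13, 0.09, 0, 0, -0.506, 0], [0, 0.13, 0.09, 0, 0, -0.506, 0], [0, 0.13, 0.09, 0, 0, -0.506, 0], [0, 0.13, 0.09, 0, 0, -0.506, 0], [0, 0.13, 0.09, 0, 0, -0.506, 0], [0, 0.13, 0.09, 0, 0, -0.506, 0], [0, 0.13, 0.09, 0, 0, -0.506, 0], [0, 0.13, 0.09, 0, 0, -0.506, 0], [0, 0.13, 0.09, 0, 0, -0.506, 0]]}}

```text
clock: 17.95
tool_pos: [494.3, -41.2, 199.5]
tool_rot: [-3.141, -0.003, 2.619]
force: [-0.7, -0.6, 0.3]
opening: -0.1
grip_force: 0.0
```

{"name": "servo_tool", "arguments": {"moves": [[0, 0, 0, 0, 0, -0.522, 0], [0, 0, 0, 0, 0, -0.522, 0], [0, 0, 0, 0, 0, -0.522, 0], [0, 0, 0, 0, 0, -0.522, 0], [0, 0, 0, 0, 0, -0.522, 0], [0, 0, 0, 0, 0, -0.522, 0], [0, 0, 0, 0, 0, -0.522, 0], [0, 0, 0, 0, 0, -0.522, 0], [0, 0, 0, 0, 0, -0.522, 0], [0, 0, 0.12, 0, 0, -0.522, 0], [0, 0, 0.247, 0, 0, -0.522, 0], [0, 0, 0.247, 0, 0, -0.522, 0]]}}

```text
clock: 19.45
tool_pos: [491.3, -40.9, 98.9]
tool_rot: [3.132, -0.002, -2.026]
force: [0.8, 0.6, 1.0]
opening: -0.4
grip_force: 0.0
```

{"name": "servo_tool", "arguments": {"moves": [[0.007, 0.009, 0, 0, 0, 0, 0], [0.012, 0.018, 0, 0, 0, 0, 0], [0.017, 0.028, 0, 0, 0, 0.044, 0], [0.019, 0.039, 0, 0, 0, 0.089, 0], [0.021, 0.049, 0, 0, 0, 0.133, 0], [0.02, 0.06, 0, 0, 0, 0.178, 0], [0.018, 0.071, 0, 0, 0, 0.222, 0], [0.015, 0.082, 0, 0, 0, 0.267, 0]]}}

```text
clock: 20.45
tool_pos: [463.8, -33.9, 104.1]
tool_rot: [-3.139, 0.003, -2.868]
force: [0.5, -2.5, -2.1]
opening: 0.2
grip_force: 1.3
```

{"name": "servo_tool", "arguments": {"moves": [[0.004, 0.01, 0, 0, 0, 0.044, 0], [0.007, 0.021, 0, 0, 0, 0.089, 0], [0.008, 0.031, 0, 0, 0, 0.133, 0], [0.008, 0.042, 0, 0, 0, 0.178, 0], [0.006, 0.053, 0, 0, 0, 0.222, 0], [0.003, 0.064, 0, 0, 0, 0.267, 0], [-0.002, 0.073, 0, 0, 0, 0.311, 0], [-0.008, 0.083, 0, 0, 0, 0.356, 0], [-0.015, 0.091, 0, 0, 0, 0.4, 0]]}}

```text
clock: 21.58
tool_pos: [459.0, 3.1, 104.0]
tool_rot: [3.141, 0.002, 2.158]
force: [-1.2, -1.6, -1.1]
opening: -0.1
grip_force: 1.0
```

{"name": "servo_tool", "arguments": {"moves": [[0.004, 0.01, 0, 0, 0, 0.044, 0], [0.007, 0.021, 0, 0, 0, 0.089, 0], [0.008, 0.031, 0, 0, 0, 0.133, 0], [0.008, 0.042, 0, 0, 0, 0.178, 0], [0.006, 0.053, 0, 0, 0, 0.222, 0], [0.003, 0.064, 0, 0, 0, 0.267, 0], [0.003, 0.064, 0, 0, 0, 0.267, 0]]}}

```text
clock: 22.45
tool_pos: [479.4, 18.8, 103.7]
tool_rot: [3.14, -0.0, 1.325]
force: [-1.2, -1.0, 0.9]
opening: 0.6
grip_force: 0.6
```

{"name": "servo_tool", "arguments": {"moves": [[0.002, 0.005, 0, 0, 0, 0.022, 0], [0.004, 0.01, 0, 0, 0, 0.044, 0], [0.005, 0.015, 0, 0, 0, 0.066, 0], [0.005, 0.015, 0, 0, 0, 0.066, 0]]}}

```text
clock: 22.95
tool_pos: [483.7, 20.0, 103.2]
tool_rot: [-3.139, -0.0, 1.119]
force: [-5.9, 3.1, 5.2]
opening: -0.2
grip_force: 3.3
```

{"name": "servo_tool", "arguments": {"moves": [[0, 0.006, 0, 0, 0, 0, 0], [0, 0.006, 0, 0, 0, 0, 0]]}}

```text
clock: 23.2
tool_pos: [484.2, 19.6, 103.0]
tool_rot: [-3.135, 0.0, 1.119]
force: [-8.6, 5.5, 8.5]
opening: -0.2
grip_force: 5.4
```

Stalled on the stop. I'll press once more, then retreat and look.

{"name": "servo_tool", "arguments": {"moves": [[0, 0.006, 0, 0, 0, 0, 0], [0, 0.006, 0, 0, 0, 0, 0]]}}

```text
clock: 23.45
tool_pos: [484.7, 19.3, 102.9]
tool_rot: [-3.132, 0.0, 1.119]
force: [-12.0, 8.1, 11.9]
opening: 0.2
grip_force: 7.5
```

{"name": "servo_tool", "arguments": {"moves": [[0, -0.04, 0, 0, 0, 0, 0], [0, -0.04, 0, 0, 0, 0, 0], [0, -0.04, -0.2, 0, 0, 0, 0], [-0.12, -0.03, -0.34, 0, 0, 0, 0], [-0.12, -0.03, -0.34, 0, 0, 0, 0], [-0.12, -0.03, -0.34, 0, 0, 0, 0], [-0.12, -0.03, -0.34, 0, 0, 0, 0]]}}

```text
clock: 24.32
tool_pos: [458.2, -20.6, 237.9]
tool_rot: [-3.141, -0.0, 1.117]
force: [-0.6, 0.2, -0.3]
opening: 0.3
grip_force: 0.0
```

```bash
python3 -c "
from h import *
look(6)
env.grab_frame('top')
for n in ('cork_4','pourer','foil_cutter'): print(n,[np.round(q['location']) for q in env.place_of('top',n)[:2]])"
```

```text
24.325 [458.17713143 -20.55098649 237.89996363] [-1.79978971e+02 -1.32870480e-02  6.39929094e+01] [-0.62206579  0.2206619  -0.30103104]
bar (1763, array([511.41167482,  38.57451537]), np.float64(63.15878532162989)) from stud 62.42495624696113
nut (603, array([485.91147037, -10.99625241]), np.float64(62.96215771174403)) top z [117.12827699 119.86164062 120.52751167]
cork_4 [array([ 517., -467.,    2.]), array([579., -47.,   0.])]
pourer [array([626.,  -6.,   1.])]
foil_cutter [array([397., 128.,   5.])]
```

View pics/w6c.png

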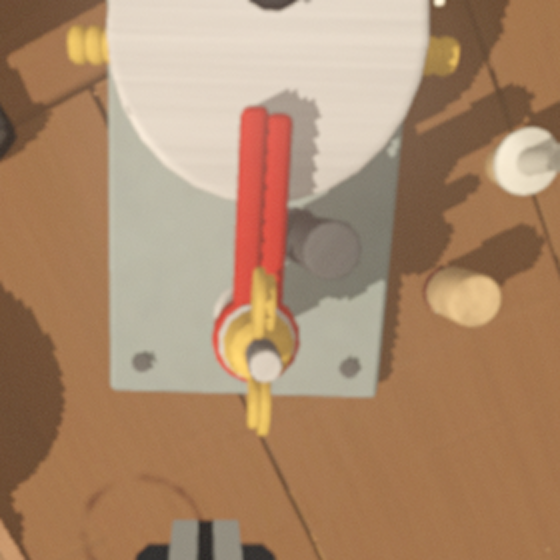

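The wings now lie along the closed bar, from (263,275) to (260,430), and the wing tops measure z ≈ 120.5, so the nut is fully down. The bar rests against the pillar, the nearby things haven't moved, and the arm is clear.

```bash
python3 -c "
from station import env
print(env.finish_job())"
```

```text
the job is handed in; nothing more can be done
None
```

The job is handed in: the last wrist picture shows the red bar closed against the pillar and the wing nut fully down. The arm is clear, and the cork, pourer and foil cutter near the filter have not moved; I did not re-measure the other four things. `finish_job` gave no verdict.

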